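Find the heavy side of a loaded tube mixer

ROBOT

A 7-joint arm with a two-finger parallel gripper is mounted at the origin on the work surface. World frame = base frame: x ahead of the robot, y to its left, z up, the work surface at z = 0. Lengths are in m, angles in rad, forces in N, time in s.
With the tool pointing down it reaches from about 0.425 to 0.875 m from the base axis. Payload 9.9 kg.
Tool frame: the origin (TCP) lies midway between the tips of the shut fingers; the grasp point (between the pads) lies bot.grip_point_offset behind it (bot.grip_point_offset is the distance from the TCP to the grasp point, in m); z points along the fingers, y is the line along which they close (so a half turn about z gives the same grasp; the last joint's range is limited). The gripper opens to 85 mm and grips with 20 to 120 N. Pads are 22 mm wide; open, the fingers measure 114 mm over their backs; the gripper's body (76 mm by 85 mm) begins 54 mm behind the grasp point. The pads swing forward as they close: fully open they stand 13 mm farther back than shut.
Start: joints at [-1.341, 0.576, 0.025, 1.437, -0.015, 1.129, -0.057], TCP at [0.208, 0.642, 0.231] pointing down, gripper open.
Joint ranges: [-2.76, 2.76], [-0.34, 2.15], [-1.52, 1.57], [0.19, 2.46], [-1.09, 4.23], [0.17, 1.99], [-2.82, 2.82]. Speed limits (rad/s): [2.22, 2.22, 3.01, 3.01, 3.14, 3.14, 3.14].

INTERFACE

Orientations are given as a rotation vector (axis times angle).
In Python, from workcell import read_state, vision, finish_job, bot gives the robot as it stands.
- The arm moves only by the tool arm_command, never from a script. Its argument "targets" is a list of rows, each an object with "travel": the shift along the tool's x, y, z in m, a list of three; "rotation": the turn, a rotation vector about the tool's x, y, z in rad, a list of three; "claw": the opening, from 0 (shut) to 1 (fully open). A call has 1 to 5 rows; each row is the pose to reach, as a shift and turn from the pose commanded when the call began, along the tool's axes at that moment; what a row does not reach only later rows make up. A row lasts 1/10 s, in which the tool goes at most 50 mm and 8.59 degrees, less where a joint would pass 70% of its speed; a pose out of reach is approached as far as the arm can. A call with a gripper value outside its range is refused whole. The fingers move at their own pace and stop on an object; "squeeze" is the grip in N (left out, the last holds). Time passes only in rows, so rows that repeat a pose let the fingers close. It gives the time, the measured TCP pose, the force, the opening and the grip force at its end, in the units of the state.
- read_state(): the state, without advancing time (a new reading comes with each control period).
- vision.capture(name): name is "scene" or "top" or "wrist"; returns a dict with "pixels" (480x640x3 uint8, red, green, blue), "camera_matrix" (3x3 intrinsics, pixels), "cam_to_world" (4x4, takes a point from camera to world coordinates); the wrist camera has in their place "mount" (4x4, takes a point from camera to tool coordinates, whose origin is the TCP and whose axes are the flange's). Camera axes: x right, y down, z forward; pixel columns grow to the right and rows downward; lengths in m; the calibration is good to about 2 mm. A picture is of the moment at which its call begins: read the wrist's pose just before it. There is no depth.
- finish_job(): hands the job in; it is judged then, once.
The state is a dict: "clock": time; "qpos": joint angles; "joint_velocities": joint speeds; "effort": joint torques, N m; "ee_pos": TCP position; "tcp_rot": TCP orientation; "force": force on the tool from outside, world axes, zero at the start; "ft_torque": the same for the moment, N m; "gripper_width": opening from 0.0 (shut) to 1.0 (fully open); "grasp_force": force on a finger pad.
Only numpy, scipy, OpenCV 4.12 (cv2) and the standard library are available. Lean on these libraries where they do the work, as an engineer would, in place of code of your own. Each camera call takes 0.05 s, during which the arm holds its last target. There are 200 camera calls.

TASK

The end-over-end tube mixer has been loaded with unequally filled tubes and must be counterweighted. Lift its teal hood off and hang it astride the steel rail, then turn the wheel by hand to find by feel which side is heavy - its drag lets it stop a little short on either side, so judge it from both sides. Finish holding: keep the wheel's rim gripped and still with the heavy side straight down, so that the light side is on top for the counterweight, and leave the bottle, tube rack and marker alone.

Things in the scene. Friction and masses are not known exactly. Their poses are not given: they have to be found in the camera images.
- mixer: fixed tube mixer, white and teal: base plate 200 (x) x 215 (y) x 14 mm; on either side of the wheel an upright housing 190 mm long (x) with its flat top 130 mm above the bench: motor housing y +55 to +100, bearing housing y -77 to -55 mm. Origin on the bench under the middle of the wheel, z up, y along the axle. On either half of the bench, turned up to 0.3 rad
- axle (a point): middle of the wheel on its level axle, 105 mm above the bench; axes as the mixer's. The hidden unequal filling of the tubes makes one side of the wheel heavy (fill_mass, 45 mm off the axle): 0.057 N m (a quarter more or less) when that side is level with the axle. Which side, relative to the stripe, differs every time and cannot be seen; it does not shift as the wheel turns
- stripe (a point): middle of the red index stripe across the rim of the wheel, 75 mm from the axle. The wheel is an upright aluminium disc 150 mm in diameter and 16 mm thick; six alike closed white tubes with blue caps (up to 31 mm across, on a 42 mm radius, reaching 46 mm out on each side) pass through it, so the bare rim is the outer 17 mm; grip it across its thickness
- wheel (a joint): turn of the wheel in rad about the mixer's +y axis, unlimited; at 0 the red stripe is on top, growing values carry the top towards the mixer's +x. Bearing drag 0.026 N m plus 0.018 N m per rad/s: let go, it rolls down and stops, mostly in 3 s, with the heavy side still 20 to 36 degrees short of straight down, alike on both sides; nearer the bottom or top it stays as left. May roll at the start
- hood: loose hood of teal sheet 4 mm thick, 0.22 kg, open at both ends: a roof with 30 degree slopes, ridge along the hood's y, and two upright skirts; 172 (x) x 152 (y) x 74 mm. Origin at the middle of its lower edges, z up. It starts standing on the housings' tops, over the wheel, ridge along the axle
- hood_fin (a point): grasp point on the black upright fin in the middle of the ridge, 100 mm above the hood's lower edges; the fin is 40 (x) x 14 (y) mm and stands from the ridge (74 mm) to 116 mm above the lower edges; grip it across y
- hood_ridge (a point): middle of the underside of the ridge, 70 mm above the hood's lower edges; hung on the rail it lies about 8 mm above the bar's centre line
- rail: fixed level steel bar, 14 mm thick and 300 mm long along its own y, on two posts at its ends; origin on the bench under its middle; on the other half of the bench from the mixer, turned up to 0.3 rad. Its axes are level and upright like the bench's but turned
- rail_mid (a point): middle of the bar, on its centre line, 160 mm above the bench
- bottle: bystander: white bottle with red cap, 56 mm across, about 130 mm tall, origin under its middle
- rack: bystander: orange tube rack with three tubes, 70 x 120 x 91 mm, origin under its middle
- marker: bystander: blue marker pen lying along its x, 120 x 14 x 13 mm, origin under its middle

How it is judged:
On the way, in this order (a step that is already met when the one before it is completed fails the run):
1. the hood hangs astride the rail, let go (contact force between hood and rail above 1.5 N and contact force between hood and the fingers below 0.1 N and angle between hood's own z axis and vertical below 0.3 rad and x of hood_ridge in the frame of rail_mid between -0.015 and 0.015 m and z of hood_ridge in the frame of rail_mid below 0.018 m and linear speed of hood below 0.05 m/s), for 0.2 s.
2. the wheel is turned by the hand (contact force between the fingers and wheel above 0.3 N and (velocity of joint wheel above 0.05 rad/s or velocity of joint wheel below -0.05 rad/s)), for 0.1 s.
At the end, for the whole second after the job is handed in: The fingers grip the wheel (over 2 N) and it stands still (under 0.05 rad/s) with its heavy side within 11.5 degrees of straight down under the axle; the hood hangs on the rail, carried by it (over 1.5 N) and not by the fingers, ridge within 15 mm of the bar and tilted less than 17 degrees (x of fill_mass in the frame of axle between -0.009 and 0.009 m and z of fill_mass in the frame of axle below -0.03 m and contact force between the fingers and wheel above 2 N and velocity of joint wheel between -0.05 and 0.05 rad/s and contact force between hood and rail above 1.5 N and contact force between hood and the fingers below 0.1 N and angle between hood's own z axis and vertical below 0.3 rad and x of hood_ridge in the frame of rail_mid between -0.015 and 0.015 m and z of hood_ridge in the frame of rail_mid below 0.018 m); the arm keeps its last pose, push and grip.
It fails at once if the bottle is pushed more than 20 mm or tipped (distance of bottle from where it was at the start of the episode above 0.02 m or angle between bottle's own z axis and vertical above 0.3 rad).
It fails at once if the tube rack is pushed more than 20 mm (distance of rack from where it was at the start of the episode above 0.02 m).
It fails at once if the marker is pushed more than 20 mm (distance of marker from where it was at the start of the episode above 0.02 m).
It also fails if it takes over 72 s, if anything falls off the work surface, if the arm or the gripper's body presses on something with over 40 N, if the wrist force passes 120 N, or if a joint passes its speed limit or range.

## Working session

There is one attempt and no reset: what is moved stays moved. The work goes in short steps, Python scripts to look and compute and a tool call to move; the robot and the scene stay as the last step left them, time stands still between calls to the robot, and variables do not carry over. Pictures are saved under pics/ and viewed, at most 10 in all, crops included, and the job is handed in when it is done.

Besides the shell and the picture viewer there is one more tool, called as a command line: name --argument value ..., lists and objects as JSON in quotes. arm_command: Moves the arm, as the interface text tells. Its arguments: {"type":"object","properties":{"targets":{"type":"array","items":{"type":"object","properties":{"travel":{"type":"array","items":{"type":"number"}},"rotation":{"type":"array","items":{"type":"number"}},"claw":{"type":"number"}}}},"squeeze":{"type":"number"}},"required":["targets"]}

```bash
ls; mkdir -p pics; python3 - <<'E'
from workcell import read_state, vision, bot
import cv2,numpy as np
s=read_state();print(s,bot.grip_point_offset)
for n in("scene","top"):
    c=vision.capture(n);cv2.imwrite(f"pics/{n}0.png",c["pixels"][:,:,::-1]);print(n,c["camera_matrix"].tolist(),np.round(c["cam_to_world"],4).tolist())
E
```

```text
pics
{'clock': 0.0, 'qpos': array([-1.34080316,  0.57649761,  0.02482079,  1.43791402, -0.01498921,
        1.12901195, -0.05649822]), 'joint_velocities': array([-4.36502437e-04, -1.80273973e-03, -8.16940527e-05, -2.49374636e-04,
       -6.52789255e-05,  7.82180309e-04, -1.39981002e-03]), 'effort': array([-2.35553907e-04, -7.65754294e+01,  2.25055620e+00, -2.85961765e+01,
        1.53805024e-02,  1.28016248e-02, -1.54273351e-05]), 'ee_pos': array([0.20819483, 0.64160661, 0.23046322]), 'tcp_rot': array([-4.90764716e-01, -3.10284442e+00,  2.57172067e-03]), 'force': array([-0.28290461,  1.05610959, -1.10314351]), 'ft_torque': array([ 0.04456295, -0.01600929,  0.0434499 ]), 'grasp_force': 0.0, 'gripper_width': 1.0003072863007203} 0.0187
scene [[473.2500045501145, 0.0, 319.8897287803542], [0.0, 473.2500045501145, 239.0358919516942], [0.0, 0.0, 1.0]] [[0.4108, 0.5665, -0.7143, 1.1176], [0.9116, -0.2653, 0.3139, -0.2187], [-0.0118, -0.7802, -0.6255, 0.6162], [0.0, 0.0, 0.0, 1.0]]
top [[466.9354992115356, 0.0, 319.44257609052323], [0.0, 466.9354992115356, 241.51902943650282], [0.0, 0.0, 1.0]] [[0.0206, -0.997, 0.0753, 0.5329], [-0.9996, -0.0192, 0.0189, 0.0164], [-0.0174, -0.0756, -0.997, 0.9557], [0.0, 0.0, 0.0, 1.0]]
```

View pics/scene0.png

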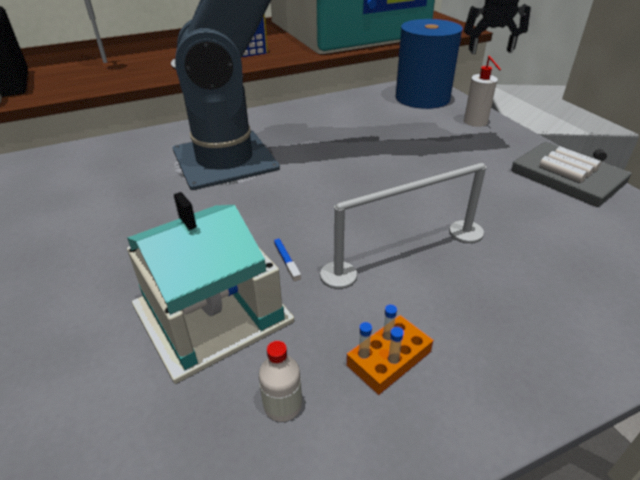

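View pics/top0.png

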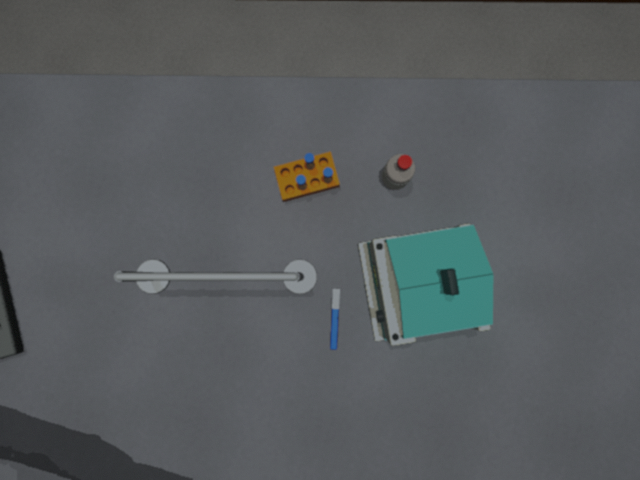

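The scene view shows the mixer with its teal hood (fin at about 185,210), the rail at right (340,210 to 485,168), the rack at 390,350, the bottle at 280,380 and the marker at 287,258. In the top view the hood is centred near (445,281) with the fin at (450,281). The rail runs from (120,277) to (300,276), and the marker at (335,318) lies between the two.

```bash
cat > h.py <<'E'
from workcell import read_state, vision, bot
import cv2,numpy as np
from scipy.spatial.transform import Rotation as R
def cap(n):
    s=read_state();c=vision.capture(n);c["s"]=s
    if n=="wrist":
        T=np.eye(4);T[:3,:3]=R.from_rotvec(s["tcp_rot"]).as_matrix();T[:3,3]=s["ee_pos"]
        c["cam_to_world"]=T@c["mount"]
    return c
def ray(c,px):
    K=c["camera_matrix"];T=c["cam_to_world"];d=T[:3,:3]@np.linalg.solve(K,[px[0],px[1],1]);return T[:3,3],d
def onz(c,px,z):
    o,d=ray(c,px);return o+d*(z-o[2])/d[2]
def proj(c,P):
    T=c["cam_to_world"];p=c["camera_matrix"]@(T[:3,:3].T@(np.asarray(P,float)-T[:3,3]));return p[:2]/p[2]
def tri(c1,p1,c2,p2):
    o1,d1=ray(c1,p1);o2,d2=ray(c2,p2);t=np.linalg.lstsq(np.c_[d1,-d2],o2-o1,rcond=None)[0]
    a,b=o1+t[0]*d1,o2+t[1]*d2;return (a+b)/2,np.linalg.norm(a-b)
def down(yaw,tilt=0):  # tool z down, tool y along world dir yaw+90deg(mixer y); tilt about mixer y (top towards... wheel angle)
    # tool y = mixer y, tool z = -mixer z, tool x = y x z = -mixer x
    M=np.array([[-1,0,0],[0,1,0],[0,0,-1.]])
    return R.from_euler("z",yaw)*R.from_euler("y",tilt)*R.from_matrix(M)
def delta(pos,rot,base=None):
    s=read_state();p0,r0=(s["ee_pos"],R.from_rotvec(s["tcp_rot"])) if base is None else base
    a=r0.inv();return np.round(a.apply(np.asarray(pos)-p0),4).tolist(),np.round((a*rot).as_rotvec(),4).tolist()
E
python3 - <<'E'
from h import *
t=cap("top");s=cap("scene")
ht=cv2.cvtColor(t["pixels"],cv2.COLOR_RGB2HSV);hs=cv2.cvtColor(s["pixels"],cv2.COLOR_RGB2HSV)
m=cv2.inRange(ht,(75,90,90),(95,255,255));cs=max(cv2.findContours(m,0,2)[0],key=cv2.contourArea)
print("teal",cv2.approxPolyDP(cs,4,True)[:,0].tolist())
# black fin in hood hull
def fin(c,win):
    x0,y0,x1,y1=win;g=c["pixels"].max(2)[y0:y1,x0:x1];mm=(g<50).astype(np.uint8)
    n,l,st,ce=cv2.connectedComponentsWithStats(mm);i=1+np.argmax(st[1:,4]);cc=cv2.findContours((l==i).astype(np.uint8),0,2)[0][0]
    return (cc[:,0]+[x0,y0]),cv2.boxPoints(cv2.minAreaRect(cc))+[x0,y0]
for c,w in((t,(425,255,475,305)),(s,(165,180,205,235))):
    cc,b=fin(c,w);print("fin",cv2.approxPolyDP(cc,1.5,True)[:,0].tolist(),b.tolist())
# rail bar in top: bright pixels rows
g=t["pixels"].min(2)
for c0 in(130,180,200,230,260,285):
    r=np.where(g[255:300,c0]>110)[0]+255;print(c0,r.min() if len(r) else None,r.max() if len(r) else None, end=' | ')
print()
for px in((117,277),(303,276)):print("rail end",onz(t,px,.167))
for px in((340,208),(483,168)):print("scene rail end",onz(s,px,.167))
print("ridge",onz(t,(398,288.5),.204),onz(t,(493,275),.204))
o=cv2.inRange(ht,(5,150,120),(18,255,255));p=cv2.minAreaRect(np.argwhere(o)[:,::-1].astype(np.float32));print("rack",p,onz(t,p[0],.03))
print("bottle",onz(t,(403,163),.13),"marker",onz(t,(335,292),.01),onz(t,(334,348),.01))
a=np.hstack([cv2.resize(t["pixels"][200:360,350:510],(480,480)),]);cv2.imwrite("pics/c1.png",a[:,:,::-1])
E
```

```text
teal [[472, 225], [386, 240], [399, 287], [403, 337], [492, 323], [492, 272]]
fin [[441, 271], [444, 291], [451, 293], [447, 270]] [[440.406042098999, 270.63423252105713], [446.9093952178955, 269.48658084869385], [451.0570468902588, 292.989933013916], [444.5536937713623, 294.1375846862793]]
fin [[175, 194], [179, 216], [188, 228], [191, 229], [195, 226], [191, 205], [181, 193]] [[173.54494190216064, 194.02808952331543], [187.71348190307617, 190.75842666625977], [196.25843048095703, 227.78651428222656], [182.0898895263672, 231.05617904663086]]
130 274 278 | 180 274 278 | 200 274 278 | 230 274 278 | 260 274 278 | 285 268 285 | 
rail end [0.52542055 0.37363545 0.167     ]
rail end [0.53359607 0.05782569 0.167     ]
scene rail end [0.54394137 0.07050271 0.167     ]
scene rail end [0.54094238 0.36688572 0.167     ]
ridge [ 0.51676596 -0.09645431  0.204     ] [ 0.5413788  -0.24742221  0.204     ]
rack ((306.112060546875, 175.1701202392578), (33.3673095703125, 58.61825180053711), 75.0685806274414) [0.73603016 0.0634598  0.03      ]
bottle [ 0.73907684 -0.11473054  0.13      ] marker [0.50294383 0.0008562  0.01      ] [0.39174635 0.00084529 0.01      ]
```

View pics/c1.png

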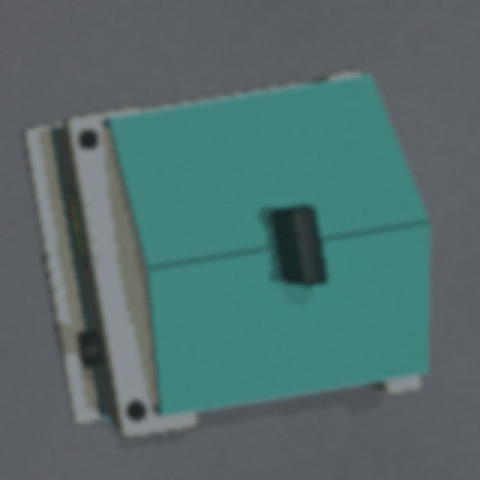

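The crop shows the hood ridge running from crop (150,268) to (430,222), with the fin top at about (300,245). The ridge ray-casts to 153 mm long, against the 152 mm expected.

```bash
python3 - <<'E'
from h import *
t=cap("top");s=cap("scene")
g=t["pixels"].astype(float).min(2)
A=[]
for c0 in range(125,275,5):
    col=g[262:292,c0];w=np.clip(col-np.median(col)-15,0,None);A.append((c0,262+(w*np.arange(30)).sum()/w.sum()))
A=np.array(A);f=np.polyfit(A[:,0],A[:,1],1);print(f,np.abs(A[:,1]-np.polyval(f,A[:,0])).max())
P=[onz(t,(c,np.polyval(f,c)),.16) for c in(120,300)];print("axis top",P,"yaw",np.arctan2(-(P[0]-P[1])[0],(P[0]-P[1])[1]))
for p in P+[(P[0]+P[1])/2]:print(proj(s,p))
gs=s["pixels"].astype(float).min(2)
for c0 in(370,400,430,460):
    col=gs[150:225,c0];print(c0,(np.where(col>np.median(col)+25)[0]+150).tolist())
print("posts base", onz(t,(153,276.5),.005),onz(t,(300,277),.005))
y=.165
print("wp1",delta([.53,.25,.30],down(y)));print("base wp1->wp2",delta([.529,-.172,.30],down(y),(np.array([.53,.25,.30]),down(y))))
E
```

```text
[nan nan] nan
axis top [array([nan, nan, nan]), array([nan, nan, nan])] yaw nan
[nan nan]
[nan nan]
[nan nan]
370 [194, 195, 196, 197, 198]
400 [185, 186, 187, 188, 189]
430 [177, 178, 179, 180]
460 [169, 170, 171, 172, 220, 221, 222, 223, 224]
posts base [0.52643531 0.37296619 0.005     ] [0.53159741 0.07239132 0.005     ]
wp1 ([-0.4269, -0.2735, -0.0688], [-0.0006, -0.0001, -0.4788])
base wp1->wp2 ([0.0703, -0.4161, 0.0], [0.0, 0.0, 0.0])<stdin>:6: RuntimeWarning: invalid value encountered in scalar divide
```

arm_command --targets '[{"travel": [-0.427, -0.274, -0.069], "rotation": [0, 0, -0.479], "claw": 0.6}, {"travel": [-0.427, -0.274, -0.069], "rotation": [0, 0, -0.479], "claw": 0.6}, {"travel": [-0.427, -0.274, -0.069], "rotation": [0, 0, -0.479], "claw": 0.6}, {"travel": [-0.427, -0.274, -0.069], "rotation": [0, 0, -0.479], "claw": 0.6}, {"travel": [-0.427, -0.274, -0.069], "rotation": [0, 0, -0.479], "claw": 0.6}]' --squeeze 60

```text
clock: 0.8
ee_pos: [0.3665, 0.4487, 0.2654]
tcp_rot: [-0.261, 3.131, 0.0]
force: [-0.3, 0.4, -0.3]
gripper_width: 0.598
grasp_force: 0.0
```

```bash
python3 - <<'E'
from h import *
t=cap("top");s=cap("scene")
P=[onz(t,(c,276),.16) for c in(130,260)];print("bar pts top",P)
d=P[0]-P[1];n=np.cross(d,t["cam_to_world"][:3,3]-P[1]) # plane of the bar axis seen from top
for px in((370,196),(400,187),(430,178.5),(460,170.5)):
    o,r=ray(s,px);k=n@(P[1]-o)/(n@r);print("scene x plane",o+k*r)
print("wp2",delta([.529,-.172,.30],down(.165)))
E
```

```text
bar pts top [array([0.52752084, 0.35447886, 0.16      ]), array([0.5320983 , 0.13148071, 0.16      ])]
scene x plane [0.53204379 0.13357501 0.16570336]
scene x plane [0.53079948 0.1940966  0.16669165]
scene x plane [0.52949319 0.25773974 0.16663727]
scene x plane [0.52811663 0.32491728 0.16545904]
wp2 ([-0.0608, -0.6328, -0.0318], [-0.0027, 0.0039, -0.0108])
```

arm_command --targets '[{"travel": [-0.061, -0.633, -0.032], "rotation": [-0.003, 0.004, -0.011], "claw": 0.6}, {"travel": [-0.061, -0.633, -0.032], "rotation": [-0.003, 0.004, -0.011], "claw": 0.6}, {"travel": [-0.061, -0.633, -0.032], "rotation": [-0.003, 0.004, -0.011], "claw": 0.6}, {"travel": [-0.061, -0.633, -0.032], "rotation": [-0.003, 0.004, -0.011], "claw": 0.6}, {"travel": [-0.061, -0.633, -0.032], "rotation": [-0.003, 0.004, -0.011], "claw": 0.6}]'

```text
clock: 1.4
ee_pos: [0.43, 0.2075, 0.2778]
tcp_rot: [0.276, -3.126, -0.005]
force: [1.2, 0.4, 1.3]
gripper_width: 0.6
grasp_force: 0.0
```

```bash
python3 - <<'E'
from h import *
print(read_state()["clock"],read_state()["qpos"],"wp2",delta([.529,-.172,.30],down(.165)))
E
```

```text
1.4 [-0.53597156  0.23858428 -0.01096803  1.86362476 -0.0019484   1.04142057
  1.20134905] wp2 ([-0.0309, -0.3909, -0.0235], [0.0032, -0.0035, 0.0112])
```

arm_command --targets '[{"travel": [-0.031, -0.391, -0.024], "rotation": [0.003, -0.003, 0.011], "claw": 0.6}, {"travel": [-0.031, -0.391, -0.024], "rotation": [0.003, -0.003, 0.011], "claw": 0.6}, {"travel": [-0.031, -0.391, -0.024], "rotation": [0.003, -0.003, 0.011], "claw": 0.6}, {"travel": [-0.031, -0.391, -0.024], "rotation": [0.003, -0.003, 0.011], "claw": 0.6}, {"travel": [-0.031, -0.391, -0.024], "rotation": [0.003, -0.003, 0.011], "claw": 0.6}]'

```text
clock: 1.9
ee_pos: [0.4932, -0.034, 0.2924]
tcp_rot: [0.26, -3.131, 0.0]
force: [1.2, 0.0, 0.2]
gripper_width: 0.597
grasp_force: 0.0
```

```bash
python3 - <<'E'
from h import *
print(read_state()["clock"],"wp2",delta([.529,-.172,.30],down(.165)))
c=cap("wrist");cv2.imwrite("pics/w1.png",c["pixels"][:,:,::-1])
for P in([.529,-.172,.246],[.529,-.172,.204]):print(proj(c,P))
E
```

```text
1.9 wp2 ([-0.0126, -0.142, -0.0076], [-0.0, -0.0002, 0.0004])
[ 62.42284004 293.77330424]
[101.53332829 265.50047264]
```

View pics/w1.png

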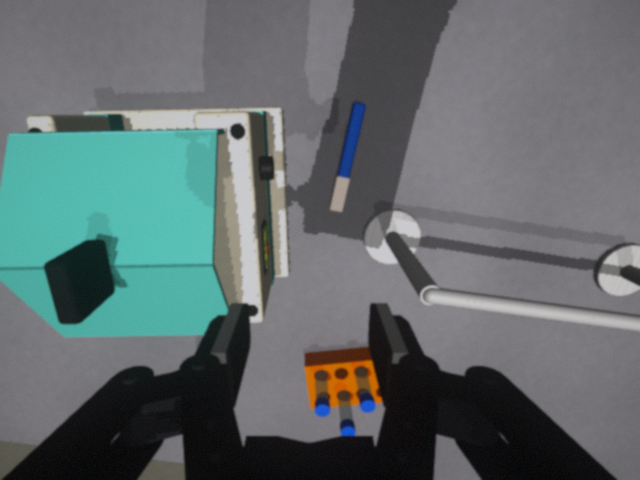

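The wrist view shows the fin top at about (62,292), where I predicted (62,294). The ridge is level in the picture at row 267, so the yaw matches.

arm_command --targets '[{"travel": [-0.013, -0.142, -0.008], "rotation": [0, 0, 0], "claw": 0.6}, {"travel": [-0.013, -0.142, -0.008], "rotation": [0, 0, 0], "claw": 0.6}, {"travel": [-0.013, -0.142, -0.008], "rotation": [0, 0, 0], "claw": 0.6}, {"travel": [-0.013, -0.142, 0.04], "rotation": [0, 0, 0], "claw": 0.6}, {"travel": [-0.013, -0.142, 0.081], "rotation": [0, 0, 0], "claw": 0.6}]'

```text
clock: 2.45
ee_pos: [0.5295, -0.1716, 0.2101]
tcp_rot: [-0.255, 3.13, -0.002]
force: [-0.2, 0.2, 0.1]
gripper_width: 0.599
grasp_force: 0.0
```

arm_command --targets '[{"travel": [0, 0, 0], "rotation": [0, 0, 0], "claw": 0.0}, {"travel": [0, 0, 0], "rotation": [0, 0, 0], "claw": 0.0}, {"travel": [0, 0, 0], "rotation": [0, 0, 0], "claw": 0.0}, {"travel": [0, 0, 0], "rotation": [0, 0, 0], "claw": 0.0}, {"travel": [0, 0, 0], "rotation": [0, 0, 0], "claw": 0.0}]' --squeeze 60

```text
clock: 2.95
ee_pos: [0.53, -0.1703, 0.2127]
tcp_rot: [-0.259, 3.129, -0.002]
force: [-0.4, 0.1, 4.7]
gripper_width: 0.154
grasp_force: 60.9
```

```bash
python3 - <<'E'
from h import *
s=read_state();print(s)
E
```

```text
{'clock': 2.95, 'qpos': array([ 0.10632605,  0.42202064,  0.17485239,  1.78740763, -0.08815582,
        0.93746939,  2.05446347]), 'joint_velocities': array([ 2.78490788e-03,  1.24635809e-03, -1.52254234e-03,  3.59765139e-05,
       -3.86051425e-03, -4.26155716e-04,  3.93521010e-03]), 'effort': array([-2.85627285e-02, -5.78524303e+01,  3.43658611e+00, -2.39486933e+01,
        1.76199311e-01, -1.01002632e-01, -1.75258855e-02]), 'ee_pos': array([ 0.53004142, -0.1702823 ,  0.21270051]), 'tcp_rot': array([-2.59436629e-01,  3.12883100e+00, -1.63877292e-03]), 'force': array([-0.35699436,  0.05376933,  4.6905545 ]), 'ft_torque': array([0.27363637, 0.13407692, 0.00726292]), 'grasp_force': 60.91751217842102, 'gripper_width': 0.15402512184367406}
```

arm_command --targets '[{"travel": [0, 0, -0.04], "rotation": [0, 0, 0], "claw": 0.0}, {"travel": [0, 0, -0.085], "rotation": [0, 0, 0], "claw": 0.0}, {"travel": [0, 0, -0.11], "rotation": [0, 0, 0], "claw": 0.0}]' --squeeze 80

```text
clock: 3.25
ee_pos: [0.5299, -0.1705, 0.3251]
tcp_rot: [-0.259, 3.128, -0.002]
force: [0.6, -0.6, -2.2]
gripper_width: 0.152
grasp_force: 78.6
```

```bash
python3 - <<'E'
from h import *
s=read_state();print(s["force"],s["grasp_force"],s["ee_pos"]);print(delta([.530,.222,.32],down(.02)))
E
```

```text
[ 0.62364233 -0.58670193 -2.20042171] 78.60169887542725 [ 0.52986479 -0.17049507  0.32506588]
([-0.0646, 0.3871, 0.0046], [-0.0015, 0.0033, 0.145])
```

arm_command --targets '[{"travel": [-0.004, 0.025, 0], "rotation": [0, 0, 0.01], "claw": 0.0}, {"travel": [-0.011, 0.067, 0], "rotation": [0, 0, 0.03], "claw": 0.0}, {"travel": [-0.019, 0.112, 0], "rotation": [0, 0, 0.05], "claw": 0.0}, {"travel": [-0.026, 0.157, 0], "rotation": [0, 0, 0.07], "claw": 0.0}, {"travel": [-0.034, 0.202, 0], "rotation": [0, 0, 0.09], "claw": 0.0}]'

```text
clock: 3.75
ee_pos: [0.529, 0.0364, 0.3218]
tcp_rot: [-0.116, 3.139, 0.0]
force: [1.5, 0.1, -2.4]
gripper_width: 0.154
grasp_force: 78.4
```

```bash
python3 - <<'E'
from h import *
s=read_state();print(s["force"],s["grasp_force"],s["ee_pos"]);print(delta([.530,.222,.30],down(.02)))
E
```

```text
[ 1.47874497  0.12280371 -2.40655802] 78.43798756599426 [0.5290327  0.03639776 0.3217577 ]
([-0.0147, 0.185, 0.0218], [0.0, 0.0, 0.0541])
```

arm_command --targets '[{"travel": [-0.004, 0.045, 0], "rotation": [0, 0, 0.02], "claw": 0.0}, {"travel": [-0.008, 0.09, 0.005], "rotation": [0, 0, 0.04], "claw": 0.0}, {"travel": [-0.011, 0.135, 0.01], "rotation": [0, 0, 0.054], "claw": 0.0}, {"travel": [-0.014, 0.17, 0.015], "rotation": [0, 0, 0.054], "claw": 0.0}, {"travel": [-0.015, 0.185, 0.022], "rotation": [0, 0, 0.054], "claw": 0.0}]'

```text
clock: 4.25
ee_pos: [0.5297, 0.225, 0.2992]
tcp_rot: [0.041, -3.141, -0.003]
force: [-0.8, -0.1, -2.4]
gripper_width: 0.155
grasp_force: 78.4
```

```bash
python3 - <<'E'
from h import *
s=read_state();print(s["force"],s["grasp_force"],s["ee_pos"],R.from_rotvec(s["tcp_rot"]).as_matrix());print(delta([.530,.222,.183],down(.02)))
c=cap("top");cv2.imwrite("pics/t2.png",cv2.resize(c["pixels"][180:380,60:380],(800,500))[:,:,::-1])
# predicted hood corners (lower edges z .30-.2127+.13)
for P in([.53,.222,.29],):print(proj(c,P))
E
```

```text
[-0.76861859 -0.06640742 -2.42718062] 78.4129786491394 [0.52965315 0.22500001 0.29918509] [[-9.99655044e-01 -2.62563176e-02 -6.32102901e-04]
 [-2.62575617e-02  9.99653114e-01  2.04761697e-03]
 [ 5.78120752e-04  2.06350811e-03 -9.99997704e-01]]
([-0.0003, -0.0032, 0.1162], [0.0021, -0.0006, 0.0063])
[183.66868288 275.98436067]
```

View pics/t2.png

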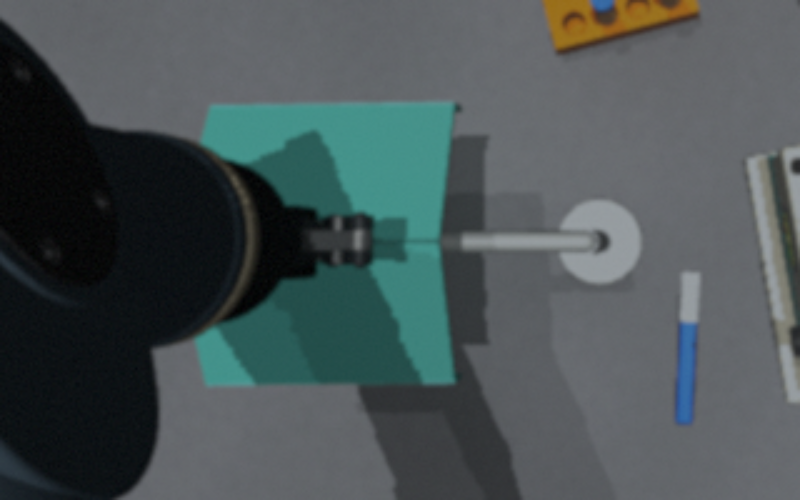

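The crop shows the hood ridge at row 241, right in line with the bar at row 241, so I can lower it straight down.

arm_command --targets '[{"travel": [0, 0, 0.03], "rotation": [0, 0, 0], "claw": 0.0}, {"travel": [0, 0, 0.065], "rotation": [0, 0, 0], "claw": 0.0}, {"travel": [0, 0, 0.095], "rotation": [0, 0, 0], "claw": 0.0}, {"travel": [0, 0, 0.113], "rotation": [0, 0, 0], "claw": 0.0}, {"travel": [0, 0, 0.117], "rotation": [0, 0, 0], "claw": 0.0}]'

```text
clock: 4.8
ee_pos: [0.5306, 0.2189, 0.1811]
tcp_rot: [0.031, -3.14, 0.002]
force: [0.7, -0.6, 3.7]
gripper_width: 0.148
grasp_force: 79.2
```

arm_command --targets '[{"travel": [0, 0, 0.0], "rotation": [0, 0, 0], "claw": 0.0}, {"travel": [0, 0, 0.002], "rotation": [0, 0, 0], "claw": 0.0}]'

```text
clock: 5.0
ee_pos: [0.5309, 0.2198, 0.1809]
tcp_rot: [-0.032, 3.141, 0.0]
force: [-2.1, -2.7, 19.6]
gripper_width: 0.153
grasp_force: 82.0
```

Seated, so I'll open gently and then rise.

arm_command --targets '[{"travel": [0, 0, -0.002], "rotation": [0, 0, 0], "claw": 0.15}, {"travel": [0, 0, -0.002], "rotation": [0, 0, 0], "claw": 0.3}, {"travel": [0, 0, -0.002], "rotation": [0, 0, 0], "claw": 0.45}, {"travel": [0, 0, -0.03], "rotation": [0, 0, 0], "claw": 0.5}, {"travel": [0, 0, -0.08], "rotation": [0, 0, 0], "claw": 0.5}]'

```text
clock: 5.5
ee_pos: [0.5287, 0.2196, 0.2581]
tcp_rot: [0.034, -3.135, 0.005]
force: [1.5, 0.9, 0.1]
gripper_width: 0.501
grasp_force: 0.0
```

```bash
python3 - <<'E'
from h import *
s=read_state();print(s["force"],s["ee_pos"])
t=cap("top");c=cap("scene")
a=cv2.resize(c["pixels"][120:320,320:560],(480,400));b=cv2.resize(t["pixels"][200:360,90:250],(400,400));cv2.imwrite("pics/h3.png",np.hstack([a,b])[:,:,::-1][:, :800])
M=down(.165);X=np.array([.529,-.172,.18]);
print(delta([.529,-.172,.32],down(.165)))
E
```

```text
[1.5388049  0.91149704 0.09451437] [0.52871722 0.21964627 0.258111  ]
([0.0121, -0.3929, -0.0557], [0.0034, 0.0083, -0.144])
```

View pics/h3.png

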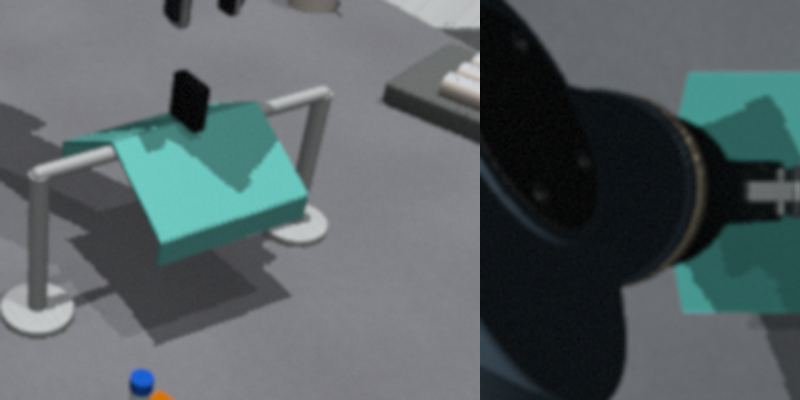

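The hood hangs level and astride the bar, let go. The ridge enters the bar line near (110,150) and leaves near (265,108). Next I'll move to the mixer and look at the wheel.

arm_command --targets '[{"travel": [0.002, -0.02, -0.045], "rotation": [0, 0, -0.02], "claw": 0.5}, {"travel": [0.004, -0.07, -0.056], "rotation": [0.003, 0.008, -0.05], "claw": 0.5}, {"travel": [0.006, -0.12, -0.056], "rotation": [0.003, 0.008, -0.09], "claw": 0.5}, {"travel": [0.008, -0.17, -0.056], "rotation": [0.003, 0.008, -0.12], "claw": 0.5}, {"travel": [0.01, -0.22, -0.056], "rotation": [0.003, 0.008, -0.144], "claw": 0.5}]'

```text
clock: 6.1
ee_pos: [0.525, -0.0004, 0.3165]
tcp_rot: [0.261, -3.123, 0.005]
force: [0.8, -0.1, 0.7]
gripper_width: 0.501
grasp_force: 0.0
```

```bash
python3 - <<'E'
from h import *
c=cap("scene");w=cap("wrist");t=cap("top")
a=cv2.resize(c["pixels"][180:380,120:320],(400,400));b=cv2.resize(w["pixels"],(400,300));d=cv2.resize(t["pixels"][210:360,350:510],(400,375))
o=np.zeros((600,800,3),np.uint8);o[:400,:400]=a;o[:300,400:]=b;o[300:600,400:]=d[:300];cv2.imwrite("pics/m4.png",o[:,:,::-1])
print(np.round(w["mount"],4).tolist(),w["camera_matrix"].tolist(),w["s"]["ee_pos"])
for n,k in(("s",c),("w",w),("t",t)):
    h=cv2.cvtColor(k["pixels"],cv2.COLOR_RGB2HSV);m=cv2.inRange(h,(0,120,70),(6,255,255))|cv2.inRange(h,(172,120,70),(180,255,255))
    q=cv2.connectedComponentsWithStats(m);print(n,[(q[2][i].tolist(),q[3][i].round(1).tolist()) for i in range(1,q[0]) if q[2][i,4]>4])
print(delta([.529,-.172,.30],down(.165)))
E
```

```text
[[-0.0012, -0.9455, -0.3257, 0.0839], [1.0, -0.0006, -0.0019, -0.0006], [0.0016, -0.3257, 0.9455, -0.1435], [0.0, 0.0, 0.0, 1.0]] [[369.30309109500337, 0.0, 308.940288200739], [0.0, 369.30309109500337, 242.22550843816006], [0.0, 0.0, 1.0]] [ 0.52431178 -0.01085355  0.31671873]
s [([488, 56, 12, 14, 39], [493.1, 61.8]), ([481, 62, 11, 17, 126], [485.5, 71.4]), ([195, 255, 13, 10, 65], [201.0, 259.2]), ([267, 341, 20, 22, 369], [276.5, 351.3])]
w [([254, 208, 2, 10, 17], [254.5, 212.3]), ([130, 236, 4, 7, 14], [131.4, 239.2]), ([109, 244, 24, 9, 135], [120.9, 248.5]), ([346, 363, 1, 5, 5], [346.0, 365.0])]
t [([398, 155, 14, 15, 163], [404.4, 161.6])]
([0.0227, -0.1678, 0.0173], [-0.0037, -0.0083, -0.0067])
```

View pics/m4.png

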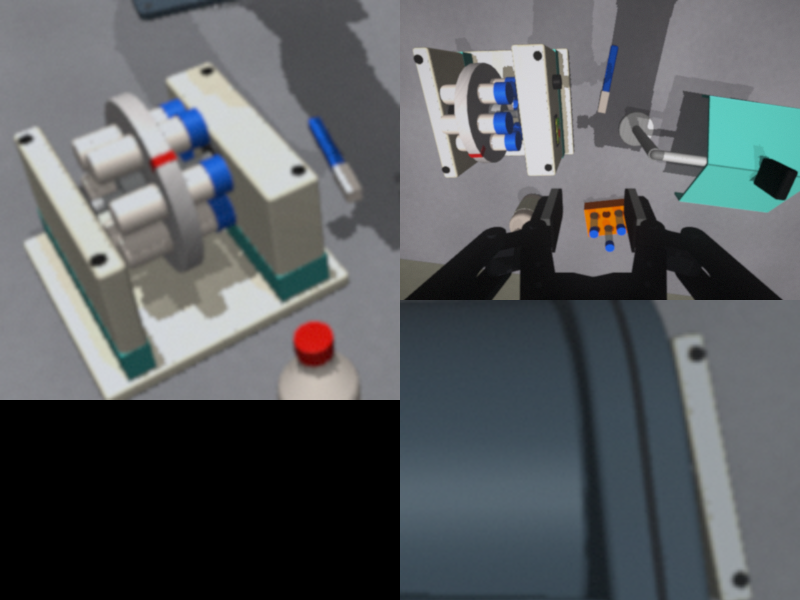

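The wheel is uncovered. The red stripe shows at scene (201,259) and wrist (121,248), on the +x side and fairly high. Tubes and caps stand on both sides of the disc.

```bash
cat >> h.py <<'E'
YAW=.165;C=np.array([.529,-.172,.105])
def red(k,win=None):
    h=cv2.cvtColor(k["pixels"],cv2.COLOR_RGB2HSV);m=cv2.inRange(h,(0,120,60),(7,255,255))|cv2.inRange(h,(170,120,60),(180,255,255))
    q=cv2.connectedComponentsWithStats(m);out=[]
    for i in range(1,q[0]):
        if q[2][i,4]<4: continue
        o,d=ray(k,q[3][i]);n=R.from_euler("z",YAW).apply([0,1,0]);p=o+d*(n@(C-o))/(n@d)
        l=R.from_euler("z",-YAW).apply(p-C);r=np.hypot(l[0],l[2])
        if r<.1: out.append((int(q[2][i,4]),q[3][i].round(1).tolist(),"r",round(r,4),"deg",round(np.degrees(np.arctan2(l[0],l[2])),1),q[3][i]))
    return out
E
python3 - <<'E'
from h import *
c=cap("scene");w=cap("wrist")
a=red(c);b=red(w)
for x in a+b:print(x[:-1])
p,e=tri(c,a[0][-1],w,max(b,key=lambda x:x[0])[-1]);print(p,e,R.from_euler("z",-YAW).apply(p-C))
# mixer screws: dark dots on housings at z=.13, in scene
g=c["pixels"].max(2);print([onz(c,q,.13).round(4).tolist() for q in((120+26/2,180+140/2),(120+98/2,180+260/2),(120+207/2,180+71/2),(120+298/2,180+170/2))])
# ideal
print("now",read_state()["clock"],delta([.529,-.172,.30],down(YAW)))
E
```

```text
(65, [201.0, 259.2], 'r', np.float64(0.0587), 'deg', np.float64(31.8))
(168, [108.0, 243.5], 'r', np.float64(0.0743), 'deg', np.float64(33.3))
[ 0.57059216 -0.16752408  0.16376546] 0.0009171267241559609 [ 0.04176245 -0.00241648  0.05876546]
[[0.4605, -0.2585, 0.13], [0.6171, -0.2296, 0.13], [0.4301, -0.101, 0.13], [0.5873, -0.072, 0.13]]
now 6.35 ([0.0247, -0.172, 0.0167], [-0.0018, -0.0085, -0.0004])
```

arm_command --targets '[{"travel": [0.005, -0.05, 0], "rotation": [0, -0.004, 0.01], "claw": 0.35}, {"travel": [0.013, -0.1, 0.01], "rotation": [0, -0.008, 0.017], "claw": 0.35}, {"travel": [0.02, -0.145, 0.017], "rotation": [0, -0.008, 0.017], "claw": 0.35}, {"travel": [0.025, -0.174, 0.017], "rotation": [0, -0.008, 0.017], "claw": 0.35}, {"travel": [0.025, -0.174, 0.017], "rotation": [0, -0.008, 0.017], "claw": 0.35}]'

```text
clock: 6.85
ee_pos: [0.5288, -0.1777, 0.2993]
tcp_rot: [0.226, -3.132, 0.007]
force: [0.2, 0.0, -0.9]
gripper_width: 0.35
grasp_force: 0.0
```

```bash
python3 - <<'E'
from h import *
w=cap("wrist");c=cap("scene");print(w["s"]["ee_pos"],w["s"]["tcp_rot"],w["s"]["joint_velocities"].round(3))
for x in red(w):print(x[:-1])
cv2.imwrite("pics/w5.png",w["pixels"][:,:,::-1])
for yw in(.165,.185):
  for l in([0,-.008,.075],[0,.008,.075],[-.05,0,.056],[.05,0,.056],[-.085,-.055,.025],[.085,-.055,.025]):print(l,proj(w,C+R.from_euler("z",yw).apply(l)).round(1))
E
```

```text
[ 0.52876523 -0.17769916  0.29925477] [ 0.22605219 -3.13172106  0.00691639] [-0.053 -0.017 -0.066  0.014 -0.019  0.006 -0.059]
[0, -0.008, 0.075] [307.9 235.7]
[0, 0.008, 0.075] [329.3 235.3]
[-0.05, 0, 0.056] [317.2 164.5]
[0.05, 0, 0.056] [319.  285.2]
[-0.085, -0.055, 0.025] [247.5 117. ]
[0.085, -0.055, 0.025] [261.  305.5]
[0, -0.008, 0.075] [307.9 235.9]
[0, 0.008, 0.075] [329.3 235.1]
[-0.05, 0, 0.056] [315.9 164.5]
[0.05, 0, 0.056] [320.1 285.2]
[-0.085, -0.055, 0.025] [245.5 118.5]
[0.085, -0.055, 0.025] [262.9 306.5]
```

View pics/w5.png

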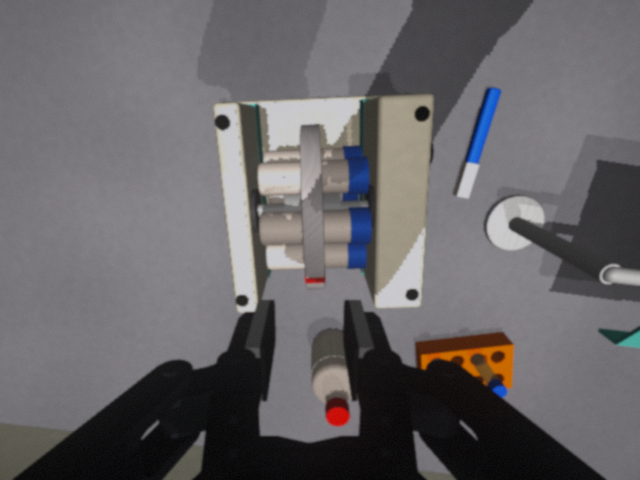

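The wrist view shows the disc edge-on from (312,128) to (315,285), its centre line near column 313. The stripe is at (315,282) and the housing screws are at (222,122), (422,114), (242,300) and (412,295).

```bash
python3 - <<'E'
from h import *
w=cap("wrist");c=cap("scene")
g=w["pixels"].max(2);P=[]
for x,y in((222,122),(422,114),(242,300),(412,295)):
    s=(g[y-12:y+13,x-12:x+13]<60).astype(np.uint8);q=cv2.connectedComponentsWithStats(s);i=1+np.argmax(q[2][1:,4]);px=q[3][i]+[x-12,y-12];P.append(onz(w,px,.130));print(px.round(1),P[-1].round(4))
P=np.array(P);print("bearing dir",np.arctan2(*(P[2]-P[0])[[1,0]]),"motor",np.arctan2(*(P[3]-P[1])[[1,0]]),(P[0]+P[2])/2,(P[1]+P[3])/2)
print(w["pixels"][278:290:2,315].tolist(), w["pixels"][282,310:322:3].tolist())
# disc centre columns
for r in(150,180,200,215,235,255):
    row=w["pixels"][r].astype(int);print(r,row[296:332:2].sum(1).tolist())
E
```

```text
[215.9 119.1] [ 0.4608 -0.2604  0.13  ]
[416.  111.7] [ 0.4316 -0.1026  0.13  ]
[235.6 298.1] [ 0.6188 -0.2313  0.13  ]
[406.1 292.9] [ 0.5894 -0.0733  0.13  ]
bearing dir 0.18240881316429705 motor 0.18405404071365916 [ 0.53979911 -0.24585835  0.13      ] [ 0.51050426 -0.08795149  0.13      ]
[[119, 29, 30], [156, 66, 64], [154, 132, 130], [143, 135, 136], [128, 123, 124], [129, 125, 130]] [[155, 131, 130], [155, 133, 131], [150, 133, 130], [126, 120, 122]]
150 [450, 447, 434, 432, 437, 440, 446, 429, 417, 345, 304, 329, 431, 473, 476, 475, 471, 407]
180 [520, 530, 519, 526, 518, 523, 517, 507, 498, 394, 311, 344, 345, 351, 347, 394, 416, 382]
200 [567, 589, 561, 481, 371, 355, 343, 335, 331, 321, 276, 287, 289, 284, 285, 296, 291, 289]
215 [355, 400, 410, 408, 413, 412, 415, 401, 406, 413, 355, 353, 366, 359, 364, 365, 364, 362]
235 [369, 373, 375, 389, 395, 393, 394, 396, 392, 401, 377, 387, 415, 413, 409, 412, 406, 409]
255 [399, 329, 344, 352, 352, 346, 354, 353, 352, 359, 353, 404, 462, 462, 464, 463, 462, 462]
```

```bash
sed -i 's/^YAW=.*/YAW=.183;C=np.array([.5278,-.181,.105])/; s/(0,120,60),(7,255,255)/(0,100,50),(8,255,255)/; s/(170,120,60)/(170,100,50)/' h.py
cat >> h.py <<'E'
def cyl(k,px,r=.075): # local coords where pixel ray first meets the rim cylinder
    o,d=ray(k,px);Ri=R.from_euler("z",-YAW);o=Ri.apply(o-C);d=Ri.apply(d)
    a=d[0]**2+d[2]**2;b=o[0]*d[0]+o[2]*d[2];c=o[0]**2+o[2]**2-r*r;D=b*b-a*c
    if D<0: return None
    p=o+d*(-b-np.sqrt(D))/a;return p.round(4),round(float(np.degrees(np.arctan2(p[0],p[2]))),1)
E
python3 - <<'E'
from h import *
import time
w=cap("wrist");c=cap("scene");print(w["s"]["ee_pos"],w["s"]["joint_velocities"].round(3))
for k in(w,c):
    h=cv2.cvtColor(k["pixels"],cv2.COLOR_RGB2HSV);m=cv2.inRange(h,(0,100,50),(8,255,255))|cv2.inRange(h,(170,100,50),(180,255,255));q=cv2.connectedComponentsWithStats(m)
    for i in range(1,q[0]):
        v=cyl(k,q[3][i])
        if v is not None and q[2][i,4]>4:print(q[2][i].tolist(),q[3][i].round(1),v)
g=cv2.GaussianBlur(w["pixels"],(1,5),0).astype(int).sum(2)
for r in(130,135,140,262,268,274):print(r,g[r,280:345:2].tolist())
for l in([0,-.008,.075],[0,.008,.075]):print(proj(w,C+R.from_euler("z",YAW).apply(l)))
E
```

```text
[ 0.52974865 -0.17194676  0.29952867] [-0.004 -0.003  0.001  0.003  0.002  0.     0.005]
[298, 275, 20, 6, 115] [307.1 277.5] (array([0.0464, 0.0043, 0.059 ]), 38.2)
[195, 255, 13, 10, 70] [200.6 259.3] (array([0.0452, 0.0042, 0.0598]), 37.1)
130 [603, 605, 602, 600, 602, 599, 537, 370, 340, 341, 339, 333, 331, 331, 323, 322, 298, 330, 342, 369, 498, 590, 604, 600, 600, 604, 602, 603, 605, 594, 532, 448, 443]
135 [601, 608, 603, 601, 603, 595, 506, 385, 375, 366, 369, 371, 378, 367, 355, 353, 324, 327, 335, 345, 472, 581, 602, 603, 602, 603, 603, 599, 578, 470, 359, 406, 429]
140 [595, 590, 593, 598, 599, 595, 517, 419, 403, 399, 391, 397, 401, 401, 394, 382, 337, 335, 339, 337, 388, 534, 582, 589, 560, 555, 553, 499, 407, 348, 351, 416, 436]
262 [598, 598, 601, 597, 594, 597, 586, 562, 447, 343, 341, 343, 342, 344, 343, 351, 345, 347, 312, 370, 389, 392, 390, 386, 389, 384, 385, 382, 389, 385, 327, 218, 199]
268 [403, 402, 397, 400, 399, 393, 387, 399, 363, 318, 328, 335, 336, 337, 336, 332, 335, 332, 298, 345, 382, 388, 390, 391, 389, 394, 385, 384, 391, 390, 365, 357, 367]
274 [392, 388, 386, 390, 393, 397, 394, 395, 350, 271, 308, 319, 280, 273, 274, 275, 266, 267, 250, 343, 389, 396, 397, 399, 396, 395, 392, 395, 390, 388, 390, 390, 394]
[288.27273251 229.97063075]
[309.74143328 229.31899685]
```

```bash
sed -i 's/^YAW=.*/YAW=.183;C=np.array([.527,-.1769,.105])/' h.py
cat >> h.py <<'E'
def rim(phi,r): 
    t=np.radians(phi);return C+R.from_euler("z",YAW).apply([r*np.sin(t),0,r*np.cos(t)]),down(YAW,t)
E
python3 - <<'E'
from h import *
print(delta(*rim(-40,.125)),rim(-40,.125)[0])
E
```

```text
([0.0835, -0.0065, 0.099], [-0.0128, -0.6989, -0.0297]) [ 0.44799319 -0.19152183  0.20075556]
```

arm_command --targets '[{"travel": [0.04, -0.003, 0.02], "rotation": [-0.002, -0.14, -0.01], "claw": 0.35}, {"travel": [0.075, -0.006, 0.05], "rotation": [-0.005, -0.28, -0.015], "claw": 0.35}, {"travel": [0.083, -0.006, 0.08], "rotation": [-0.008, -0.42, -0.02], "claw": 0.35}, {"travel": [0.083, -0.006, 0.095], "rotation": [-0.01, -0.56, -0.025], "claw": 0.35}, {"travel": [0.083, -0.006, 0.099], "rotation": [-0.013, -0.699, -0.03], "claw": 0.35}]'

```text
clock: 7.65
ee_pos: [0.4549, -0.1858, 0.2107]
tcp_rot: [-0.253, 2.715, 0.089]
force: [0.6, 0.5, -0.7]
gripper_width: 0.354
grasp_force: 0.0
```

```bash
python3 - <<'E'
from h import *
s=read_state();print(s["qpos"].round(3),delta(*rim(-40,.125)),delta(*rim(-40,.061)))
E
```

```text
[ 0.701  0.225 -0.252  2.214 -0.519  0.438  2.664] ([0.0112, -0.0045, 0.0058], [0.0253, -0.2809, -0.0062]) ([-0.0066, -0.0061, 0.0673], [0.0253, -0.2809, -0.0062])
```

```bash
python3 - <<'E'
from h import *
print(delta(*rim(-24,.10)),delta(*rim(-24,.061)))
E
```

```text
([-0.0233, -0.005, 0.0259], [0.0258, -0.0016, -0.0027]) ([-0.0234, -0.006, 0.0649], [0.0258, -0.0016, -0.0027])
```

arm_command --targets '[{"travel": [-0.023, -0.005, 0.026], "rotation": [0.026, 0, 0], "claw": 0.35}, {"travel": [-0.023, -0.006, 0.05], "rotation": [0.026, 0, 0], "claw": 0.35}, {"travel": [-0.023, -0.006, 0.064], "rotation": [0.026, 0, 0], "claw": 0.35}, {"travel": [-0.023, -0.006, 0.064], "rotation": [0.026, 0, 0], "claw": 0.3}]'

```text
clock: 8.05
ee_pos: [0.5025, -0.1816, 0.1601]
tcp_rot: [-0.245, 2.718, 0.057]
force: [-0.7, -0.9, 0.2]
gripper_width: 0.302
grasp_force: 0.0
```

```bash
python3 - <<'E'
from h import *
s=read_state();print(s["force"],s["ee_pos"],delta(*rim(-24,.061)))
E
```

```text
[-0.6827798  -0.89223764  0.15153036] [ 0.50246647 -0.18158952  0.16007295] ([-0.0004, 0.0001, -0.0005], [0.0023, -0.0046, -0.0034])
```

arm_command --targets '[{"travel": [0, 0, 0], "rotation": [0, 0, 0], "claw": 0.1}, {"travel": [0, 0, 0], "rotation": [0, 0, 0], "claw": 0.0}, {"travel": [0, 0, 0], "rotation": [0, 0, 0], "claw": 0.0}]' --squeeze 25

```text
clock: 8.35
ee_pos: [0.5018, -0.1803, 0.1612]
tcp_rot: [-0.249, 2.718, 0.057]
force: [6.9, 5.0, -15.1]
gripper_width: 0.177
grasp_force: 25.6
```

arm_command --targets '[{"travel": [-0.0073, 0, 0.0004], "rotation": [0, 0.12, 0], "claw": 0.0}, {"travel": [-0.0145, 0, 0.0017], "rotation": [0, 0.24, 0], "claw": 0.0}, {"travel": [-0.0215, 0, 0.0039], "rotation": [0, 0.36, 0], "claw": 0.0}, {"travel": [-0.0282, 0, 0.0069], "rotation": [0, 0.48, 0], "claw": 0.0}, {"travel": [-0.0344, 0, 0.0107], "rotation": [0, 0.6, 0], "claw": 0.0}]'

```text
clock: 8.85
ee_pos: [0.5369, -0.1738, 0.1671]
tcp_rot: [0.268, -2.938, 0.024]
force: [-5.6, 4.9, -18.1]
gripper_width: 0.182
grasp_force: 27.1
```

```bash
cat >> h.py <<'E'
def stripe():
    for n in("wrist","scene"):
        k=cap(n);h=cv2.cvtColor(k["pixels"],cv2.COLOR_RGB2HSV);m=cv2.inRange(h,(0,100,40),(8,255,255))|cv2.inRange(h,(170,100,40),(180,255,255));q=cv2.connectedComponentsWithStats(m)
        for i in range(1,q[0]):
            v=cyl(k,q[3][i])
            if v is not None and q[2][i,4]>4 and abs(v[0][1])<.02:print(n,q[2][i].tolist(),v)
def tool():
    s=read_state();d=R.from_euler("z",-YAW).apply(s["ee_pos"]-C);z=R.from_euler("z",-YAW).apply(R.from_rotvec(s["tcp_rot"]).as_matrix()[:,2])
    print("t",round(s["clock"],2),"phi",np.degrees(np.arctan2(d[0],d[2])).round(1),"tilt",np.degrees(np.arctan2(-z[0],-z[2])).round(1),"r",np.hypot(d[0],d[2]).round(4),"y",d[1].round(4),"F",s["force"].round(1),"q",s["qpos"].round(2),"grip",round(s["grasp_force"],1))
E
python3 - <<'E'
from h import *
tool();stripe()
E
```

```text
t 8.85 phi 9.4 tilt 11.0 r 0.0629 y 0.0013 F [ -5.6   4.9 -18.1] q [ 0.03  0.58  0.25  1.67 -0.06  1.08  2.04] grip 27.1
scene [205, 286, 14, 8, 63] (array([ 0.0721, -0.0005,  0.0208]), 73.9)
```

arm_command --targets '[{"travel": [-0.009, 0, -0.001], "rotation": [0, 0.14, 0], "claw": 0.0}, {"travel": [-0.0175, 0, 0.0005], "rotation": [0, 0.28, 0], "claw": 0.0}, {"travel": [-0.0255, 0, 0.0035], "rotation": [0, 0.42, 0], "claw": 0.0}, {"travel": [-0.033, 0, 0.008], "rotation": [0, 0.56, 0], "claw": 0.0}, {"travel": [-0.04, 0, 0.013], "rotation": [0, 0.7, 0], "claw": 0.0}]'

```text
clock: 9.45
ee_pos: [0.573, -0.167, 0.1464]
tcp_rot: [0.204, -2.241, 0.091]
force: [-15.0, 1.9, -9.0]
gripper_width: 0.174
grasp_force: 27.4
```

```bash
python3 - <<'E'
from h import *
tool();stripe()
E
```

```text
t 9.45 phi 48.6 tilt 51.1 r 0.0627 y 0.0014 F [-15.    1.9  -9. ] q [-0.03  1.08  0.3   1.01  0.05  1.92  1.98] grip 27.4
scene [209, 307, 13, 8, 27] (array([ 0.0705, -0.003 , -0.0256]), 109.9)
```

arm_command --targets '[{"travel": [0, 0, 0], "rotation": [0, 0, 0], "claw": 0.4}, {"travel": [0, 0, 0], "rotation": [0, 0, 0], "claw": 0.4}, {"travel": [0, 0, -0.02], "rotation": [0, 0, 0], "claw": 0.4}, {"travel": [0, 0, -0.04], "rotation": [0, 0, 0], "claw": 0.4}, {"travel": [0, 0, -0.04], "rotation": [0, 0, 0], "claw": 0.4}]'

```text
clock: 10.05
ee_pos: [0.5996, -0.1647, 0.1714]
tcp_rot: [0.206, -2.263, 0.101]
force: [-0.8, 0.8, -0.2]
gripper_width: 0.397
grasp_force: 0.0
```

arm_command --targets '[{"travel": [0.02, 0, 0], "rotation": [0, -0.14, 0], "claw": 0.4}, {"travel": [0.04, 0, 0], "rotation": [0, -0.28, 0], "claw": 0.4}, {"travel": [0.06, 0, 0.015], "rotation": [0, -0.42, 0], "claw": 0.4}, {"travel": [0.08, 0, 0.03], "rotation": [0, -0.56, 0], "claw": 0.4}, {"travel": [0.08, 0, 0.03], "rotation": [0, -0.56, 0], "claw": 0.4}]'

```text
clock: 10.55
ee_pos: [0.5161, -0.1814, 0.2155]
tcp_rot: [0.242, -2.822, 0.039]
force: [-0.0, -1.1, 0.7]
gripper_width: 0.401
grasp_force: 0.0
```

```bash
python3 - <<'E'
from h import *
tool();stripe()
E
```

```text
t 10.55 phi -5.9 tilt 17.8 r 0.1111 y -0.0024 F [-0.  -1.1  0.7] q [-0.15  0.62  0.58  1.58 -0.17  1.3   2.19] grip 0.0
```

arm_command --targets '[{"travel": [0, 0, 0], "rotation": [0, 0, 0], "claw": 0.4}, {"travel": [0, 0, 0], "rotation": [0, 0, 0], "claw": 0.4}, {"travel": [0, 0, 0], "rotation": [0, 0, 0], "claw": 0.4}, {"travel": [0, 0, 0], "rotation": [0, 0, 0], "claw": 0.4}, {"travel": [0, 0, 0], "rotation": [0, 0, 0], "claw": 0.4}]'

```text
clock: 11.15
ee_pos: [0.5255, -0.1782, 0.2093]
tcp_rot: [0.257, -2.812, 0.043]
force: [-0.5, 0.4, -0.5]
gripper_width: 0.398
grasp_force: 0.0
```

```bash
python3 - <<'E'
from h import *
tool();stripe()
E
```

```text
t 11.15 phi -0.9 tilt 18.3 r 0.1043 y -0.001 F [-0.5  0.4 -0.5] q [-0.16  0.65  0.57  1.56 -0.17  1.3   2.19] grip 0.0
```

arm_command --targets '[{"travel": [0.02, 0, -0.04], "rotation": [0, -0.14, 0], "claw": 0.4}, {"travel": [0.04, 0, -0.08], "rotation": [0, -0.28, 0], "claw": 0.4}, {"travel": [0.04, 0, -0.1], "rotation": [0, -0.31, 0], "claw": 0.4}, {"travel": [0.04, 0, -0.1], "rotation": [0, -0.31, 0], "claw": 0.4}, {"travel": [0.04, 0, -0.1], "rotation": [0, -0.31, 0], "claw": 0.4}]'

```text
clock: 11.75
ee_pos: [0.5187, -0.1788, 0.3175]
tcp_rot: [0.286, -3.121, 0.002]
force: [0.1, -0.1, -0.5]
gripper_width: 0.398
grasp_force: 0.0
```

```bash
python3 - <<'E'
from h import *
tool();stripe()
c=cap("scene");w=cap("wrist")
o=np.hstack([cv2.resize(c["pixels"][210:380,120:300],(424,400)),cv2.resize(w["pixels"][60:380,160:460],(375,400))]);cv2.imwrite("pics/r6.png",o[:,:,::-1])
E
```

```text
t 11.75 phi -2.3 tilt 0.4 r 0.2126 y -0.0003 F [ 0.1 -0.1 -0.5] q [-0.16  0.37  0.59  1.64 -0.21  1.2   2.23] grip 0.0
```

View pics/r6.png

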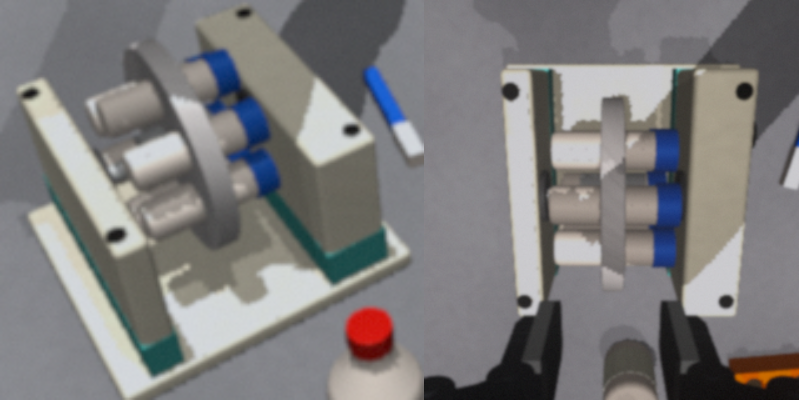

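The stripe is no longer visible from above or from the +x side: the wheel rolled onward when released, so it is now on the lower part. The tubes stay visible, with caps at crop (667,150), (670,205) and (665,247). They give the wheel angle modulo 60°, and the 40–72° gap between the two stops makes that unambiguous.

```bash
cat >> h.py <<'E'
def phase(k,name=""):
    """tube angles (deg) from the blue caps: bisector of each cap's two tangent rays cut with the 42 mm circle"""
    h=cv2.cvtColor(k["pixels"],cv2.COLOR_RGB2HSV);m=cv2.inRange(h,(105,120,30),(130,255,255));q=cv2.connectedComponentsWithStats(m)
    Ri=R.from_euler("z",-YAW);out=[]
    a=proj(k,C+R.from_euler("z",YAW).apply([0,.04,.042]));col=None
    for i in range(1,q[0]):
        if q[2][i,4]<60 or np.hypot(*(q[3][i]-a))>130: continue
        yy,xx=np.where(q[1]==i)
        cx=int(np.median(xx));r=yy[abs(xx-cx)<=2];lo,hi=r.min()-.5,r.max()+.5
        u=[];
        for y in(lo,hi):
            o,d=ray(k,(cx,y));o=Ri.apply(o-C)[[0,2]];d=Ri.apply(d)[[0,2]];u.append(d/np.linalg.norm(d))
        half=np.degrees(np.arccos(u[0]@u[1]))/2
        b=(u[0]+u[1])/np.linalg.norm(u[0]+u[1]);t=-(o@b);D=t*t-(o@o-.042**2)
        if D<0: continue
        s=t-np.sqrt(D);p=o+s*b;out.append((np.degrees(np.arctan2(p[0],p[1])).round(1),"rad mm",(1e3*s*np.sin(np.radians(half))).round(1)))
    print(name,[(x[0],(x[0]%60).round(1),x[2]) for x in out])
E
python3 - <<'E'
from h import *
tool();phase(cap("wrist"));phase(cap("wrist"))
k=cap("wrist");k["pixels"]=cv2.imread("pics/w5.png")[:,:,::-1].copy()
T=np.eye(4);T[:3,:3]=R.from_rotvec([.22605219,-3.13172106,.00691639]).as_matrix();T[:3,3]=[.52876523,-.17769916,.29925477];k["cam_to_world"]=T@k["mount"]
phase(k,"w5 at stripe 37.7")
print(delta(*rim(-24,.10)),delta(*rim(-24,.063)))
E
```

```text
t 11.95 phi -2.3 tilt 0.6 r 0.2111 y -0.0002 F [ 0.7 -0.4  1.1] q [-0.16  0.37  0.59  1.64 -0.21  1.2   2.23] grip 0.0
 [(np.float64(-11.0), np.float64(49.0), np.float64(47.6))]
 [(np.float64(-10.9), np.float64(49.1), np.float64(47.7))]
w5 at stripe 37.7 [(np.float64(-56.2), np.float64(3.8), np.float64(22.4)), (np.float64(26.0), np.float64(26.0), np.float64(26.0))]
([0.0308, 0.0007, 0.1204], [-0.0012, -0.4285, -0.0003]) ([0.0155, 0.0007, 0.1541], [-0.0012, -0.4285, -0.0003])
```

```bash
python3 - <<'E'
from h import *
k=cap("wrist")
for y in(.04,-.035):
    a=proj(k,C+R.from_euler("z",YAW).apply([0,y,.042]));x=int(a[0]);print(y,a.round(1))
    for j in range(120,290,4):print(j,k["pixels"][j,x].tolist(),k["pixels"][j+2,x].tolist(),end=" ; ")
    print()
    if y>0:
        w=cv2.imread("pics/w5.png")
        for j in range(120,290,4):print(j,w[j,356,::-1].tolist(),end=";")
        print()
E
```

```text
0.04 [356.4 227.7]
120 [201, 200, 200] [200, 200, 199] ; 124 [200, 198, 199] [201, 200, 198] ; 128 [201, 200, 197] [197, 197, 194] ; 132 [170, 169, 164] [135, 131, 119] ; 136 [122, 117, 102] [116, 113, 99] ; 140 [119, 114, 99] [121, 115, 104] ; 144 [117, 113, 99] [116, 111, 98] ; 148 [117, 113, 100] [115, 109, 96] ; 152 [118, 113, 99] [116, 111, 100] ; 156 [115, 114, 98] [118, 114, 100] ; 160 [111, 107, 94] [75, 76, 82] ; 164 [30, 41, 83] [25, 45, 96] ; 168 [24, 49, 105] [27, 52, 116] ; 172 [29, 53, 120] [34, 59, 131] ; 176 [31, 61, 136] [32, 65, 138] ; 180 [34, 66, 144] [34, 69, 144] ; 184 [31, 63, 140] [29, 58, 132] ; 188 [28, 55, 126] [28, 52, 118] ; 192 [28, 51, 110] [26, 44, 97] ; 196 [29, 45, 76] [62, 68, 68] ; 200 [60, 68, 63] [45, 58, 60] ; 204 [38, 55, 60] [32, 44, 66] ; 208 [28, 41, 83] [28, 44, 95] ; 212 [28, 47, 103] [28, 53, 112] ; 216 [28, 52, 117] [29, 55, 124] ; 220 [28, 60, 131] [32, 64, 138] ; 224 [34, 68, 144] [36, 70, 145] ; 228 [33, 67, 139] [30, 61, 134] ; 232 [26, 55, 126] [28, 54, 121] ; 236 [28, 54, 115] [25, 47, 103] ; 240 [26, 41, 83] [26, 38, 70] ; 244 [25
[... 2150 characters left out ...]
[154, 143, 134] ; 220 [159, 148, 140] [161, 149, 140] ; 224 [161, 150, 142] [168, 156, 148] ; 228 [162, 150, 142] [159, 148, 139] ; 232 [148, 137, 131] [140, 131, 123] ; 236 [128, 117, 110] [115, 105, 98] ; 240 [138, 128, 121] [141, 130, 124] ; 244 [124, 115, 108] [159, 146, 138] ; 248 [187, 174, 166] [202, 192, 183] ; 252 [203, 202, 200] [204, 203, 208] ; 256 [203, 203, 206] [204, 203, 207] ; 260 [204, 203, 206] [203, 204, 206] ; 264 [201, 202, 204] [203, 203, 205] ; 268 [201, 197, 189] [185, 173, 164] ; 272 [144, 138, 134] [131, 127, 133] ; 276 [130, 127, 131] [131, 128, 133] ; 280 [131, 129, 134] [131, 130, 134] ; 284 [129, 127, 133] [126, 124, 129] ; 288 [128, 126, 131] [129, 128, 131] ;
```

```bash
cat >> h.py <<'E'
from scipy.signal import find_peaks
def phase(k,name=""):
    """tube angles from the shading peaks of the blue caps: ray of each peak cut with the 42 mm circle"""
    Ri=R.from_euler("z",-YAW);x=int(round(proj(k,C+R.from_euler("z",YAW).apply([0,.04,.042]))[0]))
    p=k["pixels"][:,x-2:x+3].astype(float).mean(1);f=cv2.GaussianBlur((p[:,2]-p[:,0])[:,None],(1,9),2)[:,0]
    out=[]
    for j in find_peaks(f,height=60,prominence=15)[0]:
        y=np.arange(j-6,j+7);c=np.polyfit(y,f[y],2);r=-c[1]/2/c[0]
        o,d=ray(k,(x,r));o=Ri.apply(o-C)[[0,2]];d=Ri.apply(d)[[0,2]];d/=np.linalg.norm(d);t=-(o@d);D=t*t-(o@o-.05**2)
        if D<0: continue
        q=o+d*(t-np.sqrt(D));out.append((round(r,1),np.degrees(np.arctan2(q[0],q[1])).round(1)))
    print(name,[(a,float(b),float(b%60)) for a,b in out])
E
python3 - <<'E'
from h import *
phase(cap("wrist"))
k=cap("wrist");k["pixels"]=cv2.imread("pics/w5.png")[:,:,::-1].copy()
T=np.eye(4);T[:3,:3]=R.from_rotvec([.22605219,-3.13172106,.00691639]).as_matrix();T[:3,3]=[.52876523,-.17769916,.29925477];k["cam_to_world"]=T@k["mount"]
phase(k,"w5 at stripe 37.7");tool()
E
```

```text
[(np.float64(180.4), -52.7, 7.299999999999997), (np.float64(225.3), -4.9, 55.1), (np.float64(260.1), 40.2, 40.2)]
w5 at stripe 37.7 [(np.float64(177.4), -41.6, 18.4), (np.float64(227.6), 6.3, 6.3), (np.float64(254.6), 43.1, 43.1)]
t 12.25 phi -2.4 tilt 0.5 r 0.2122 y -0.0007 F [-0.2  0.5 -0.6] q [-0.16  0.37  0.59  1.64 -0.21  1.2   2.23] grip 0.0
```

```bash
sed -i 's/o@o-.05\*\*2/o@o-.042**2/' h.py; python3 - <<'E'
from h import *
phase(cap("wrist"))
k=cap("wrist");k["pixels"]=cv2.imread("pics/w5.png")[:,:,::-1].copy()
T=np.eye(4);T[:3,:3]=R.from_rotvec([.22605219,-3.13172106,.00691639]).as_matrix();T[:3,3]=[.52876523,-.17769916,.29925477];k["cam_to_world"]=T@k["mount"]
phase(k,"w5 at stripe 37.7");print(delta(*rim(-24,.11)),delta(*rim(-24,.063)))
E
```

```text
[(np.float64(180.1), -64.6, 55.400000000000006), (np.float64(225.1), -2.8, 57.2)]
w5 at stripe 37.7 [(np.float64(177.4), -48.9, 11.100000000000001), (np.float64(227.6), 11.1, 11.1)]
([0.0351, 0.0009, 0.1121], [-0.0015, -0.4269, -0.0006]) ([0.0157, 0.001, 0.1549], [-0.0015, -0.4269, -0.0006])
```

arm_command --targets '[{"travel": [0.035, 0.001, 0.03], "rotation": [0, -0.14, 0], "claw": 0.35}, {"travel": [0.05, 0.001, 0.07], "rotation": [0, -0.28, 0], "claw": 0.35}, {"travel": [0.04, 0.001, 0.1], "rotation": [-0.001, -0.427, 0], "claw": 0.35}, {"travel": [0.028, 0.001, 0.13], "rotation": [-0.001, -0.427, 0], "claw": 0.35}, {"travel": [0.016, 0.001, 0.154], "rotation": [-0.001, -0.427, 0], "claw": 0.35}]'

```text
clock: 12.85
ee_pos: [0.4967, -0.1823, 0.1779]
tcp_rot: [-0.254, 2.723, 0.051]
force: [2.9, -0.2, -1.7]
gripper_width: 0.348
grasp_force: 0.0
```

```bash
python3 - <<'E'
from h import *
tool();print(delta(*rim(-25,.063)))
E
```

```text
t 12.85 phi -22.9 tilt -23.4 r 0.0791 y 0.0002 F [ 2.9 -0.2 -1.7] q [ 0.4   0.31  0.02  2.2  -0.7   0.37  2.8 ] grip 0.0
([0.0025, -0.0002, 0.0161], [-0.0, -0.0283, 0.0031])
```

```bash
python3 - <<'E'
from h import *
print(delta(*rim(-20,.063)))
E
```

```text
([-0.003, -0.0002, 0.0162], [-0.0002, 0.059, 0.0031])
```

arm_command --targets '[{"travel": [-0.003, 0, 0.01], "rotation": [0, 0.06, 0], "claw": 0.35}, {"travel": [-0.003, 0, 0.016], "rotation": [0, 0.06, 0], "claw": 0.2}, {"travel": [-0.003, 0, 0.016], "rotation": [0, 0.06, 0], "claw": 0.0}, {"travel": [-0.003, 0, 0.016], "rotation": [0, 0.06, 0], "claw": 0.0}, {"travel": [-0.003, 0, 0.016], "rotation": [0, 0.06, 0], "claw": 0.0}]'

```text
clock: 13.35
ee_pos: [0.5061, -0.1794, 0.163]
tcp_rot: [-0.265, 2.786, 0.045]
force: [8.3, -2.7, -21.6]
gripper_width: 0.177
grasp_force: 25.0
```

```bash
python3 - <<'E'
from h import *
tool()
E
```

```text
t 13.35 phi -19.9 tilt -19.7 r 0.0616 y 0.0014 F [  8.3  -2.7 -21.6] q [ 0.29  0.35  0.11  2.16 -0.6   0.4   2.68] grip 25.0
```

arm_command --targets '[{"travel": [-0.0085, 0, 0.0005], "rotation": [0, 0.14, 0], "claw": 0.0}, {"travel": [-0.017, 0, 0.0025], "rotation": [0, 0.28, 0], "claw": 0.0}, {"travel": [-0.025, 0, 0.0055], "rotation": [0, 0.42, 0], "claw": 0.0}, {"travel": [-0.033, 0, 0.0095], "rotation": [0, 0.56, 0], "claw": 0.0}, {"travel": [-0.04, 0, 0.0145], "rotation": [0, 0.7, 0], "claw": 0.0}]'

```text
clock: 13.85
ee_pos: [0.5478, -0.1716, 0.1647]
tcp_rot: [0.264, -2.769, 0.053]
force: [-7.1, -7.9, -20.8]
gripper_width: 0.179
grasp_force: 26.5
```

```bash
python3 - <<'E'
from h import *
tool();stripe();print(delta(*rim(52,.063)))
E
```

```text
t 13.85 phi 19.8 tilt 20.7 r 0.0634 y 0.0014 F [ -7.1  -7.9 -20.8] q [-0.11  0.72  0.48  1.52 -0.14  1.29  2.13] grip 26.5
([-0.0288, -0.0016, 0.0073], [-0.0116, 0.5449, 0.0085])
```

arm_command --targets '[{"travel": [-0.009, 0, 0.0005], "rotation": [0, 0.145, 0], "claw": 0.0}, {"travel": [-0.0175, 0, 0.0025], "rotation": [0, 0.29, 0], "claw": 0.0}, {"travel": [-0.0265, 0, 0.006], "rotation": [0, 0.435, 0], "claw": 0.0}, {"travel": [-0.0335, 0, 0.0095], "rotation": [0, 0.57, 0], "claw": 0.0}]'

```text
clock: 14.35
ee_pos: [0.5746, -0.1665, 0.1433]
tcp_rot: [0.208, -2.199, 0.107]
force: [-19.4, -14.4, -13.4]
gripper_width: 0.176
grasp_force: 27.6
```

```bash
python3 - <<'E'
from h import *
tool();stripe()
E
```

```text
t 14.35 phi 51.9 tilt 53.5 r 0.062 y 0.0015 F [-19.4 -14.4 -13.4] q [-0.1   1.14  0.49  0.98 -0.03  1.94  2.09] grip 27.6
```

arm_command --targets '[{"travel": [0, 0, 0], "rotation": [0, 0, 0], "claw": 0.4}, {"travel": [0, 0, 0], "rotation": [0, 0, 0], "claw": 0.4}, {"travel": [0, 0, -0.02], "rotation": [0, 0, 0], "claw": 0.4}, {"travel": [0, 0, -0.04], "rotation": [0, 0, 0], "claw": 0.4}, {"travel": [0, 0, -0.04], "rotation": [0, 0, 0], "claw": 0.4}]'

```text
clock: 14.95
ee_pos: [0.5938, -0.1604, 0.1628]
tcp_rot: [0.218, -2.228, 0.116]
force: [-0.0, 0.2, 0.0]
gripper_width: 0.401
grasp_force: 0.0
```

```bash
python3 - <<'E'
from h import *
tool();print(delta([.5187,-.1788,.3175],down(.183)))
E
```

```text
t 14.95 phi 49.9 tilt 51.9 r 0.0898 y 0.0041 F [-0.   0.2  0. ] q [-0.12  1.15  0.57  0.92 -0.08  1.99  2.13] grip 0.0
([0.1694, -0.0044, -0.0347], [-0.0134, -0.9053, 0.0108])
```

arm_command --targets '[{"travel": [0.04, 0, -0.02], "rotation": [0, -0.14, 0], "claw": 0.4}, {"travel": [0.08, -0.002, -0.035], "rotation": [0, -0.28, 0], "claw": 0.4}, {"travel": [0.115, -0.004, -0.035], "rotation": [-0.005, -0.42, 0], "claw": 0.4}, {"travel": [0.145, -0.004, -0.035], "rotation": [-0.01, -0.56, 0], "claw": 0.4}, {"travel": [0.169, -0.004, -0.035], "rotation": [-0.01, -0.7, 0.01], "claw": 0.4}]'

```text
clock: 15.45
ee_pos: [0.5171, -0.1801, 0.3178]
tcp_rot: [0.265, -2.93, 0.031]
force: [0.0, -0.1, 0.9]
gripper_width: 0.396
grasp_force: 0.0
```

```bash
python3 - <<'E'
from h import *
tool();print(delta([.5187,-.1788,.3175],down(.183)))
E
```

```text
t 15.45 phi -2.8 tilt 11.5 r 0.2131 y -0.0013 F [ 0.  -0.1  0.9] q [-0.18  0.48  0.62  1.5  -0.16  1.41  2.2 ] grip 0.0
([-0.0019, 0.001, -0.0], [-0.0027, -0.201, -0.0023])
```

arm_command --targets '[{"travel": [0, 0, 0], "rotation": [0, -0.14, 0], "claw": 0.4}, {"travel": [-0.002, 0.001, 0], "rotation": [0, -0.2, 0], "claw": 0.4}, {"travel": [-0.002, 0.001, 0], "rotation": [0, -0.2, 0], "claw": 0.4}, {"travel": [-0.002, 0.001, 0], "rotation": [0, -0.2, 0], "claw": 0.4}, {"travel": [-0.002, 0.001, 0], "rotation": [0, -0.2, 0], "claw": 0.4}]'

```text
clock: 15.95
ee_pos: [0.5208, -0.1775, 0.3144]
tcp_rot: [0.287, -3.117, 0.005]
force: [0.2, -0.0, -1.2]
gripper_width: 0.401
grasp_force: 0.0
```

```bash
python3 - <<'E'
from h import *
tool();phase(cap("wrist"));stripe();phase(cap("wrist"))
E
```

```text
t 15.95 phi -1.7 tilt 0.7 r 0.2095 y 0.0005 F [ 0.2 -0.  -1.2] q [-0.17  0.38  0.6   1.64 -0.22  1.2   2.24] grip 0.0
 [(np.float64(177.1), -67.9, 52.099999999999994), (np.float64(220.7), -6.6, 53.4)]
 [(np.float64(177.1), -68.2, 51.8), (np.float64(220.7), -6.7, 53.3)]
```

arm_command --targets '[{"travel": [0, 0, 0], "rotation": [0, 0, 0], "claw": 0.4}, {"travel": [0, 0, 0], "rotation": [0, 0, 0], "claw": 0.4}, {"travel": [0, 0, 0], "rotation": [0, 0, 0], "claw": 0.4}, {"travel": [0, 0, 0], "rotation": [0, 0, 0], "claw": 0.4}, {"travel": [0, 0, 0], "rotation": [0, 0, 0], "claw": 0.4}]'

```text
clock: 16.65
ee_pos: [0.5203, -0.1784, 0.3149]
tcp_rot: [0.284, -3.12, 0.005]
force: [0.2, 0.7, -0.3]
gripper_width: 0.403
grasp_force: 0.0
```

```bash
python3 - <<'E'
from h import *
tool();phase(cap("wrist"));phase(cap("wrist"))
print(delta(*rim(45,.11)))
E
```

```text
t 16.65 phi -1.9 tilt 0.5 r 0.21 y -0.0003 F [ 0.2  0.7 -0.3] q [-0.17  0.37  0.61  1.64 -0.22  1.2   2.24] grip 0.0
 [(np.float64(176.9), -68.5, 51.5), (np.float64(220.7), -6.7, 53.3)]
 [(np.float64(177.0), -68.2, 51.8), (np.float64(220.6), -6.8, 53.2)]
([-0.0858, 0.0008, 0.1314], [-0.0018, 0.7761, -0.0023])
```

```bash
python3 - <<'E'
from h import *
print(delta(*rim(25,.10)),delta(*rim(25,.063)))
E
```

```text
([-0.0502, 0.0007, 0.1188], [-0.0021, 0.427, -0.0019]) ([-0.0348, 0.0007, 0.1525], [-0.0021, 0.427, -0.0019])
```

arm_command --targets '[{"travel": [-0.03, 0, 0.03], "rotation": [0, 0.14, 0], "claw": 0.35}, {"travel": [-0.055, 0, 0.07], "rotation": [0, 0.28, 0], "claw": 0.35}, {"travel": [-0.055, 0.001, 0.108], "rotation": [-0.002, 0.427, -0.002], "claw": 0.35}, {"travel": [-0.043, 0.001, 0.134], "rotation": [-0.002, 0.427, -0.002], "claw": 0.35}, {"travel": [-0.035, 0.001, 0.152], "rotation": [-0.002, 0.427, -0.002], "claw": 0.35}]'

```text
clock: 17.25
ee_pos: [0.5523, -0.1709, 0.157]
tcp_rot: [0.249, -2.687, 0.055]
force: [-0.4, -0.7, 1.5]
gripper_width: 0.353
grasp_force: 0.0
```

```bash
python3 - <<'E'
from h import *
tool();phase(cap("wrist"));print(delta(*rim(25,.063)));tool()
E
```

```text
t 17.25 phi 26.6 tilt 25.5 r 0.0581 y 0.0012 F [-0.4 -0.7  1.5] q [-0.16  0.81  0.57  1.44 -0.19  1.39  2.17] grip 0.0
 [(np.float64(242.0), -11.8, 48.2), (np.float64(327.8), 53.7, 53.7)]
([-0.0001, -0.0011, -0.006], [0.0017, -0.0089, 0.0006])
t 17.3 phi 24.9 tilt 25.5 r 0.057 y 0.0011 F [-1.7 -0.5 -2. ] q [-0.16  0.81  0.57  1.45 -0.19  1.38  2.17] grip 0.0
```

arm_command --targets '[{"travel": [0, -0.001, -0.006], "rotation": [0, 0, 0], "claw": 0.35}, {"travel": [0, -0.001, -0.006], "rotation": [0, 0, 0], "claw": 0.2}, {"travel": [0, -0.001, -0.006], "rotation": [0, 0, 0], "claw": 0.0}, {"travel": [0, -0.001, -0.006], "rotation": [0, 0, 0], "claw": 0.0}, {"travel": [0, -0.001, -0.006], "rotation": [0, 0, 0], "claw": 0.0}]' --squeeze 30

```text
clock: 17.8
ee_pos: [0.5572, -0.17, 0.1702]
tcp_rot: [0.25, -2.699, 0.051]
force: [-1.1, 6.5, 0.7]
gripper_width: 0.165
grasp_force: 29.2
```

```bash
python3 - <<'E'
from h import *
tool();phase(cap("wrist"));stripe();print(delta(*rim(-3,.063)))
E
```

```text
t 17.8 phi 25.4 tilt 24.8 r 0.0721 y 0.0013 F [-1.1  6.5  0.7] q [-0.16  0.79  0.57  1.43 -0.19  1.41  2.17] grip 29.2
 [(np.float64(235.5), -11.2, 48.8), (np.float64(314.4), 53.0, 53.0)]
([0.0301, -0.0012, 0.0163], [0.0025, -0.4847, 0.0016])
```

Only the very tips are on the rim (r = 72 mm), so I'll reopen, go deeper and grip again.

arm_command --targets '[{"travel": [0, 0, 0], "rotation": [0, 0, 0], "claw": 0.3}, {"travel": [0, 0, 0.005], "rotation": [0, 0, 0], "claw": 0.3}, {"travel": [0, 0, 0.009], "rotation": [0, 0, 0], "claw": 0.3}, {"travel": [0, 0, 0.009], "rotation": [0, 0, 0], "claw": 0.3}, {"travel": [0, 0, 0.009], "rotation": [0, 0, 0], "claw": 0.3}]'

```text
clock: 18.45
ee_pos: [0.5522, -0.1731, 0.1599]
tcp_rot: [0.247, -2.695, 0.055]
force: [-0.0, -0.5, 0.6]
gripper_width: 0.304
grasp_force: 0.0
```

```bash
python3 - <<'E'
from h import *
tool();phase(cap("wrist"));tool()
E
```

```text
t 18.45 phi 24.8 tilt 25.0 r 0.0605 y -0.0009 F [-0.  -0.5  0.6] q [-0.15  0.8   0.57  1.45 -0.19  1.38  2.17] grip 0.0
 [(np.float64(244.1), -11.2, 48.8), (np.float64(326.9), 52.6, 52.6)]
t 18.5 phi 24.9 tilt 25.0 r 0.0605 y -0.0009 F [-0.4  0.4  0. ] q [-0.15  0.8   0.57  1.45 -0.19  1.38  2.17] grip 0.0
```

arm_command --targets '[{"travel": [0, 0, 0], "rotation": [0, 0, 0], "claw": 0.15}, {"travel": [0, 0, 0], "rotation": [0, 0, 0], "claw": 0.0}, {"travel": [0, 0, 0], "rotation": [0, 0, 0], "claw": 0.0}, {"travel": [0, 0, 0], "rotation": [0, 0, 0], "claw": 0.0}]'

```text
clock: 18.9
ee_pos: [0.5523, -0.1709, 0.16]
tcp_rot: [0.249, -2.695, 0.051]
force: [0.2, 7.3, 4.1]
gripper_width: 0.172
grasp_force: 31.2
```

```bash
python3 - <<'E'
from h import *
tool();phase(cap("wrist"));print(delta(*rim(-3,.063)))
E
```

```text
t 18.9 phi 25.3 tilt 25.0 r 0.0608 y 0.0013 F [0.2 7.3 4.1] q [-0.15  0.8   0.57  1.45 -0.19  1.38  2.17] grip 31.2
 [(np.float64(243.5), -11.0, 49.0), (np.float64(325.6), 52.3, 52.3)]
([0.0299, -0.0012, 0.0052], [0.0028, -0.4887, 0.0014])
```

arm_command --targets '[{"travel": [0.0073, 0, 0.0004], "rotation": [0, -0.12, 0], "claw": 0.0}, {"travel": [0.0145, 0, 0.0017], "rotation": [0, -0.24, 0], "claw": 0.0}, {"travel": [0.0215, 0, 0.0039], "rotation": [0, -0.36, 0], "claw": 0.0}, {"travel": [0.0265, 0, 0.006], "rotation": [0, -0.45, 0], "claw": 0.0}, {"travel": [0.0287, 0, 0.0072], "rotation": [0, -0.489, 0], "claw": 0.0}]'

```text
clock: 19.45
ee_pos: [0.5216, -0.1766, 0.165]
tcp_rot: [-0.281, 3.075, 0.012]
force: [3.0, 5.0, -10.8]
gripper_width: 0.175
grasp_force: 31.7
```

arm_command --targets '[{"travel": [0, 0, 0], "rotation": [0, 0, 0], "claw": 0.0}, {"travel": [0, 0, 0], "rotation": [0, 0, 0], "claw": 0.0}, {"travel": [0, 0, 0], "rotation": [0, 0, 0], "claw": 0.0}, {"travel": [0, 0, 0], "rotation": [0, 0, 0], "claw": 0.0}, {"travel": [0, 0, 0], "rotation": [0, 0, 0], "claw": 0.0}]'

```text
clock: 19.95
ee_pos: [0.5222, -0.1765, 0.165]
tcp_rot: [-0.284, 3.079, 0.012]
force: [-4.6, 5.7, 2.5]
gripper_width: 0.175
grasp_force: 33.9
```

```bash
python3 - <<'E'
from h import *
tool();stripe();w=cap("wrist");phase(w);c=cap("scene")
o=np.hstack([cv2.resize(c["pixels"][140:380,120:520],(667,400))]);cv2.imwrite("pics/f7.png",o[:,:,::-1]);tool()
E
```

```text
t 19.95 phi -4.4 tilt -2.9 r 0.0602 y 0.0013 F [-4.6  5.7  2.5] q [-0.07  0.49  0.49  1.9  -0.36  0.79  2.37] grip 33.9
 [(np.float64(250.9), -36.1, 23.9)]
t 20.15 phi -4.4 tilt -2.9 r 0.0602 y 0.0013 F [-4.6  6.7  2.7] q [-0.07  0.49  0.49  1.9  -0.36  0.79  2.37] grip 33.9
```

View pics/f7.png

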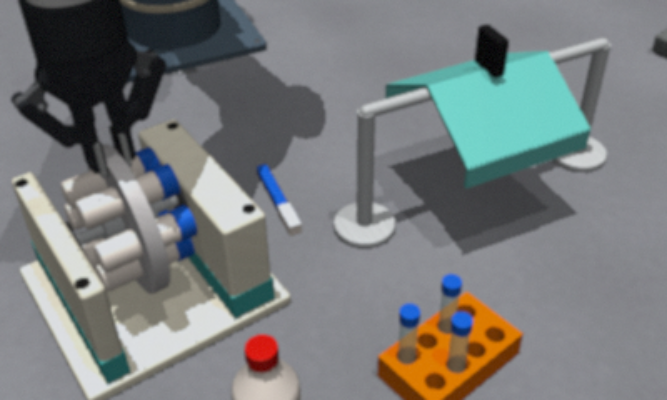

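The picture shows the rim gripped and the hood hanging on the rail at about (515,120), with the bystanders where they were. The wheel stands midway between its two stops, tube phase 24° against the 25° expected. I'll hand it in.

```bash
python3 -c "
from workcell import finish_job
print(finish_job())"
```

```text
the job is handed in; nothing more can be done
None
```

I hung the hood on the rail and handed the job in with the rim gripped, set midway between the wheel's two stops (about 56° apart), so the heavy side should be straight down; no verdict came back.

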